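Take a block's height with the bridge gauge

ROBOT

A 6-joint arm with a two-finger parallel gripper is mounted at the origin on a cart in front of the work surface, level with it; the furniture and walls round the work are solid. World frame = base frame: x ahead of the robot, y to its left, z up, the work surface at z = 0. Lengths are in m, angles in rad, forces in N, time in s.
With the tool pointing down it reaches from about 0.25 to 0.725 m from the base axis. Payload 4 kg.
Tool frame: the origin (TCP) lies midway between the tips of the shut fingers; the grasp point (between the pads) lies 19 mm behind it (ctrl.grip_depth is the distance from the TCP to the grasp point, in m); z points along the fingers, y is the line along which they close (so a half turn about z gives the same grasp; the last joint's range is limited). The gripper opens to 85 mm and grips with 20 to 120 N. Pads are 22 mm wide; open, the fingers measure 114 mm over their backs; the gripper's body (76 mm by 85 mm) begins 54 mm behind the grasp point. The pads swing forward as they close: fully open they stand 13 mm farther back than shut.
Start: joints at [-1.229, 0.241, 0.005, 1.335, 0, 1.571], TCP at [0.168, -0.471, 0.231] pointing down, gripper open.
Joint ranges: [-2.72, 2.72], [-1.05, 1.87], [-1.09, 1.28], [-1.99, 2.15], [-1.42, 1.44], [-3.14, 3.14]. Speed limits (rad/s): [2.79, 2.79, 3.14, 3.14, 3.14, 3.14].

INTERFACE

Orientations are given as a unit quaternion [x, y, z, w].
In Python, from bench import readout, vision, finish_job, ctrl gives the robot as it stands.
- The arm moves only by the tool servo_tool, never from a script. Its argument "steps" is one flat list of numbers, 5 for each row, row after row: the shift along the tool's x, y, z in cm, then the turn about the tool's z in rad, then the closure, from -1 (fully open) to 1 (shut). A call has 1 to 8 rows; each row is the pose to reach, as a shift and turn from the pose commanded when the call began, along the tool's axes at that moment; what a row does not reach only later rows make up. A row lasts 1/10 s, in which the tool goes at most 50 mm and 8.59 degrees, less where a joint would pass 70% of its speed; a pose out of reach is approached as far as the arm can. A call with a gripper value outside its range is refused whole. The fingers move at their own pace and stop on an object; the grip force is fixed at half the most. Time passes only in rows, so rows that repeat a pose let the fingers close. It gives the time, the measured TCP pose, the force, the opening and the grip force at its end, in the units of the state.
- readout.observe(): the state, without advancing time (a new reading comes with each control period).
- vision.grab_frame(name): name is "side" or "top"; returns the picture (384x512x3 uint8, red, green, blue); there is no depth.
- vision.get_calibration(name): a dict with "fx", "fy", "cx", "cy" (pixels), "R" (3x3) and "t" (3): a world point X has camera coordinates R X + t. Camera axes: x right, y down, z forward; pixel columns grow to the right and rows downward; lengths in m; the calibration is good to about 2 mm. A picture is of the moment at which its call begins. get_calibration takes no time and is no camera call.
- finish_job(): hands the job in; it is judged then, once.
The state is a dict: "clock": time; "q": joint angles; "dq": joint speeds; "joint_efforts": joint torques, N m; "ee_pos": TCP position; "orientation": TCP orientation; "ft_force": force on the tool from outside, world axes, zero at the start; "wrist_torque": the same for the moment, N m; "grip_width": finger opening in m; "grasp_force": force on a finger pad.
Only numpy, scipy, OpenCV 4.12 (cv2) and the standard library are available. Lean on these libraries where they do the work, as an engineer would, in place of code of your own. Each camera call takes 0.05 s, during which the arm holds its last target. There are 200 camera calls.

TASK

Take the height of the tallest of the three loose steel blocks: stand it, the same way up as it lies, near the middle of the ground steel surface plate and let go of it. Then pick up the bridge gauge and lower it astride the block, so that both gauge feet stand flat on the plate and its sprung middle foot rests on the block and reads its height. Set the gauge down rather than dropping it, let go, and leave the other two blocks where they are.

Things in the scene. Friction and masses are not known exactly. Their poses are not given: they have to be found in the camera images.
- tall_block: the tallest loose steel block, a plain brown offcut 32 (x) x 50 (y) x 36 (z) mm; origin at the centre of its underside, z up; grasp across its 32 mm
- mid_block: a smaller brown steel block, 30 (x) x 40 (y) x 30 (z) mm, to be left alone; origin at the centre of its underside
- flat_block: a low black steel block, 22 (x) x 60 (y) x 14 (z) mm, to be left alone; origin at the centre of its underside
- plate: the surface plate, fixed to the bench: a bright ground steel slab on a grey casting, 140 (x) x 150 (y) x 20 (z) mm; origin at the centre of its underside
- plate_top (a point): centre of the plate's top face, 20 mm above the bench; axes as the plate's
- gauge: the bridge gauge, 0.65 kg, standing on the bench at the start: a grey arch on two feet, 52 (x) x 90 (y) x 146 (z) mm, legs at y = +-37 mm. The clear opening runs through along x, 58 mm wide (y) and 61 mm high. Above the arch (top at 75 mm) rises a square column, the handle. Origin under the middle of the arch, at the level of its feet's undersides, z up
- gauge_grip (a point): where to grip the gauge: centre of its aluminium column, 120 mm above the undersides of the feet; axes as the gauge's. The column is 24 (x) x 26 (y) mm, from 75 to 142 mm high; fingers go on its +-y faces; a scale with a brass pointer is on its -x face
- gauge_tip (a point): centre of the underside of the gauge's sprung middle foot, a steel disc 16 mm across on an 8 mm rod, on the gauge's centre line; moves up and down with joint gauge_foot
- gauge_foot (a joint): the gauge's reading in m: height of the middle foot's underside above the level of the two feet. 0 when the gauge stands on a bare flat surface, -0.003 hanging free, 0.052 at most; a spring of about 1 N pushes the foot down
Not all that is in view belongs to the job. What is shaped like the tall_block but pink is not meant.

How it is judged:
By the outcome, as a careful person would: the job done as asked, in the order asked, and still so for the second after the job is handed in, with the robot touching nothing.
It also fails if it takes over 64 s, if anything falls off the work surface, if the arm or the gripper's body presses on something with over 40 N, if the wrist force passes 120 N, or if a joint passes its speed limit or range.

## Working session

There is one attempt and no reset: what is moved stays moved. The work goes in short steps, Python scripts to look and compute and a tool call to move; the robot and the scene stay as the last step left them, time stands still between calls to the robot, and variables do not carry over. Pictures are saved under pics/ and viewed, at most 10 in all, crops included, and the job is handed in when it is done.

Besides the shell and the picture viewer there is one more tool, called after ">>>" by a JSON object that holds its "api" and its "payload". servo_tool: Moves the arm, as the interface text tells. Its arguments: {"type":"object","properties":{"steps":{"type":"array"}},"required":["steps"]}

```bash
mkdir -p pics
cat > h.py <<'E'
import numpy as np, cv2
from bench import readout, vision, finish_job, ctrl
def ray(name,uv,z):
    c=vision.get_calibration(name);R=np.array(c["R"]);t=np.array(c["t"])
    d=R.T@np.array([(uv[0]-c["cx"])/c["fx"],(uv[1]-c["cy"])/c["fy"],1]);o=-R.T@t
    return o+d*(z-o[2])/d[2]
def proj(name,X):
    c=vision.get_calibration(name);p=np.array(c["R"])@np.array(X)+np.array(c["t"])
    return np.array([c["fx"]*p[0]/p[2]+c["cx"],c["fy"]*p[1]/p[2]+c["cy"]])
def grab(name,f):
    im=vision.grab_frame(name)[:,:,::-1].copy();cv2.imwrite("pics/"+f,im);return im
E
python3 - <<'E'
from h import *
a=grab("top","t0.png");b=grab("side","s0.png")
cv2.imwrite("pics/t0x.png",cv2.resize(a,(800,600)));cv2.imwrite("pics/s0x.png",cv2.resize(b,(800,600)))
s=readout.observe();print(s["clock"],s["ee_pos"],s["orientation"],s["ft_force"],s["grip_width"],ctrl.grip_depth)
for n in("top","side"):
    c=vision.get_calibration(n);print(n,c["fx"],c["cx"],c["cy"],-np.array(c["R"]).T@c["t"],np.round(c["R"],2).tolist())
E
```

```text
0.1 [ 0.16740242 -0.47055213  0.23051199] [ 9.85431602e-01  1.70069646e-01 -1.55822086e-04 -9.20844464e-04] [-0.56857647  0.48495254  0.80052827] 0.08521661778900179 0.0187
top 438.45802524019217 244.84061720802154 190.77979016270248 [ 0.24741094 -0.20189949  1.34644211] [[0.01, -1.0, 0.01], [-0.98, -0.01, -0.2], [0.2, -0.01, -0.98]]
side 353.367108022056 260.9743777849321 191.10858044347046 [0.18879312 0.61896622 0.63458115] [[-0.93, -0.36, -0.0], [-0.18, 0.47, -0.86], [0.31, -0.81, -0.5]]
```

View pics/t0x.png

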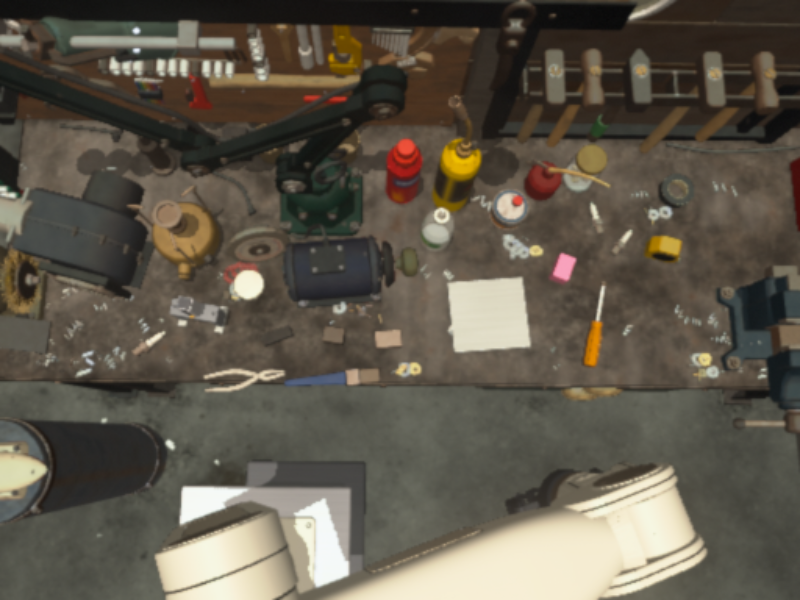

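View pics/s0x.png

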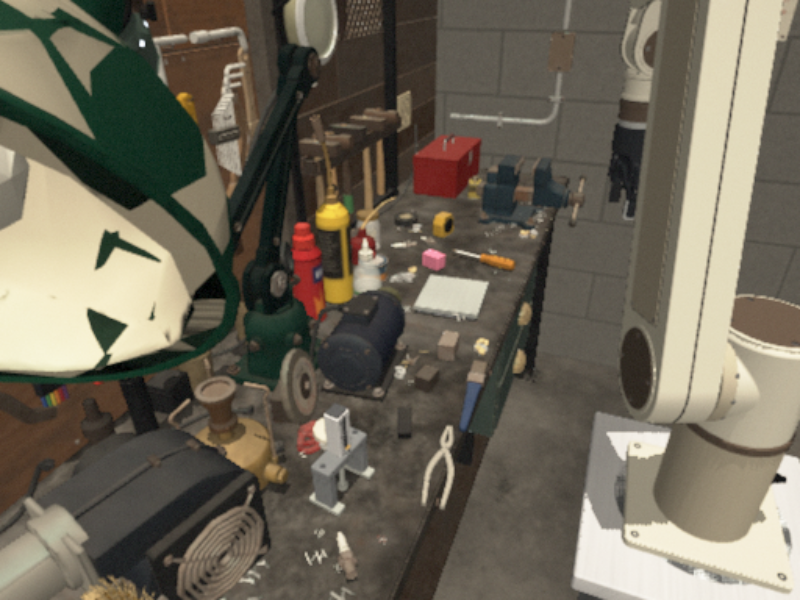

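Top view (800x600 scale): candidates for the tall block are the brown block at (388,338), the smaller brown one at (334,335) and the pink one at (564,267). The block at (388,338) fits, being the larger brown one; pink is excluded. The flat black block is at (278,336), the plate at about (489,315), and the gauge at (200,310). I'll confirm these in one enlarged crop.

Run:
```python
from h import *
a=cv2.imread("pics/t0.png");b=cv2.imread("pics/s0.png")
A=cv2.resize(a[165:235,100:360],None,fx=3,fy=3,interpolation=cv2.INTER_CUBIC)
B=cv2.resize(b[160:340,180:340],None,fx=2,fy=2,interpolation=cv2.INTER_CUBIC)
o=np.zeros((600,800,3),np.uint8);o[:210,:780]=A;o[220:580,:320]=B
C=cv2.resize(a[185:230,225:265],None,fx=8,fy=8,interpolation=cv2.INTER_CUBIC);o[220:580,340:660]=C
cv2.imwrite("pics/crop.png",o)
for n,uv,z in(("tall",(248,216.5),.036),("mid",(214,214.5),.03),("flat",(178,215),.014),("plate",(313,201.5),.02),("gauge",(128,199),.03)):print(n,ray("top",uv,z).round(3))
g=cv2.cvtColor(a,cv2.COLOR_BGR2HSV)
for uv in((248,216),(214,214),(178,215),(313,201),(240,222),(235,216)):print(uv,g[uv[1],uv[0]])
```

```text
tall [ 0.431 -0.229  0.036]
mid [ 0.437 -0.126  0.03 ]
flat [ 0.437 -0.015  0.014]
plate [ 0.482 -0.429  0.02 ]
gauge [0.482 0.136 0.03 ]
(248, 216) [ 15  75 188]
(214, 214) [ 16  73 123]
(178, 215) [17 52 78]
(313, 201) [ 25  28 224]
(240, 222) [16 72 89]
(235, 216) [17 59 91]
```

View pics/crop.png

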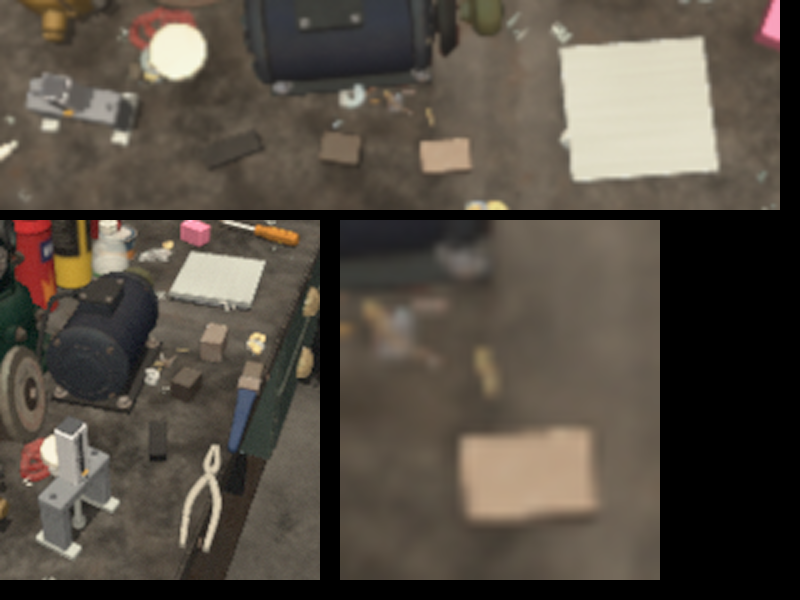

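The crop confirms the tan-brown block (native top pixel 248,216) as tall_block: it is the larger brown one, with a top of about 16x11 px. The mid block is at (214,214), the flat block at (178,215), the plate at (313,201) and the gauge at (128,199).

```bash
cat > m.py <<'E'
from h import *
def quad(a,box,thr,z,name="top",k=4,op=">"):
    u0,v0,u1,v1=box
    g=cv2.resize(a[v0:v1,u0:u1],None,fx=k,fy=k,interpolation=cv2.INTER_CUBIC).max(2)
    m=(g>thr).astype(np.uint8)
    c=max(cv2.findContours(m,0,1)[0],key=cv2.contourArea)[:,0,:]
    p=np.array([ray(name,((x+.5)/k-.5+u0,(y+.5)/k-.5+v0),z)[:2] for x,y in c])
    (cx,cy),(w,h),an=cv2.minAreaRect((p*1000).astype(np.float32))
    return np.round([cx,cy,w,h,an],1)
E
python3 - <<'E'
from m import *
a=cv2.imread("pics/t0.png");b=cv2.imread("pics/s0.png")
for t in(125,135,145):print("tall",quad(a,(234,203,263,228),t,.036))
for t in(95,105):print("mid",quad(a,(200,203,226,226),t,.03))
for t in(150,170):print("plate",quad(a,(280,172,345,230),t,.02))
A=cv2.resize(a[183:217,105:150],None,fx=12,fy=12,interpolation=cv2.INTER_CUBIC)
B=cv2.resize(b[255:335,190:245],None,fx=7,fy=7,interpolation=cv2.INTER_CUBIC)
o=np.zeros((600,800,3),np.uint8);o[:min(408,600),:405//1]=A[:408,:405];o[:560,410:795]=B[:560,:385];cv2.imwrite("pics/g.png",o)
E
```

```text
tall [ 432.1 -229.    33.5   51.7    7.5]
tall [ 432.2 -228.8   32.9   50.5    7.4]
tall [ 432.2 -228.9   31.8   49.6    7.4]
mid [ 436.9 -111.5   36.8   65.9   13.1]
mid [ 440.  -121.7   38.5   27.8   81.5]
plate [ 484.9 -423.4  142.4  159.5    4.8]
plate [ 484.8 -423.4  140.7  157.7    4.7]
```

View pics/g.png

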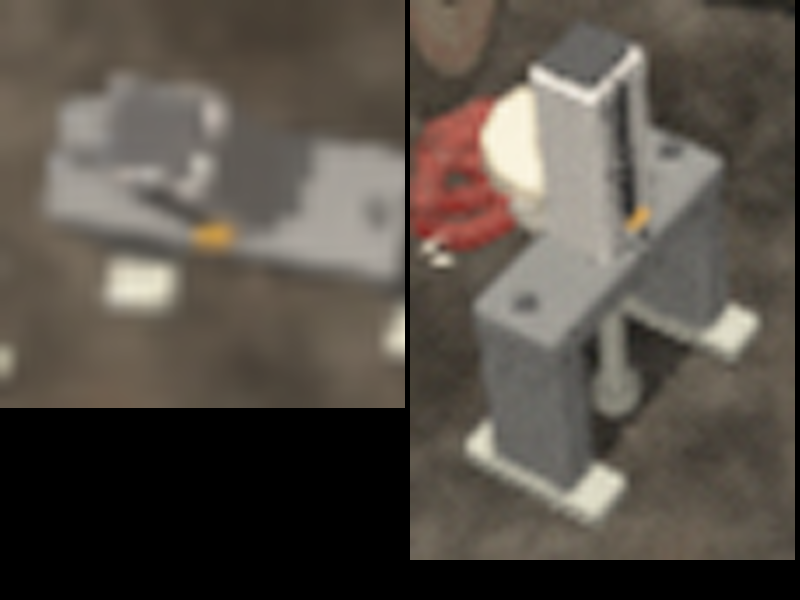

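The gauge crop shows the column top (dark) at left-panel (160,120) and right-panel (589,61). The -x foot ends are at right-panel (598,520)-(625,482) and (735,358)-(758,320), and the rod foot is at (615,395).

Run:
```python
from h import *
S=lambda X,Y:((X-410+.5)/7+190-.5,(Y+.5)/7+255-.5)
T=lambda X,Y:((X+.5)/12+105-.5,(Y+.5)/12+183-.5)
for z in(.142,.146):
  print("topcorners side",z,[ray("side",S(*p),z)[:2].round(4).tolist() for p in((535,72),(597,103),(642,48),(585,22))],ray("side",S(589,61),z)[:2].round(4))
  print("top col",ray("top",T(160,122),z)[:2].round(4))
for p in((598,520),(625,484),(466,450),(735,358),(758,320)):print("feet side",p,ray("side",S(*p),.002)[:2].round(4))
for p in((105,307),(172,307)):print("feet top",ray("top",T(*p),.003)[:2].round(4))
for p in((480,315),(560,350),(722,158)):print("arch side z75",ray("side",S(*p),.075)[:2].round(4))
for p in((45,213),(395,277),(60,105)):print("arch top z75",ray("top",T(*p),.075)[:2].round(4))
print(ray("top",((120)/3+100,137/3+165),.003))
```

```text
topcorners side 0.142 [[0.4884, 0.1468], [0.4655, 0.152], [0.4638, 0.1264], [0.4849, 0.122]] [0.4759 0.137 ]
top col [0.4791 0.1369]
topcorners side 0.146 [[0.486, 0.1506], [0.4633, 0.1558], [0.4616, 0.1304], [0.4825, 0.1261]] [0.4735 0.1409]
top col [0.4783 0.1358]
feet side (598, 520) [0.4596 0.1831]
feet side (625, 484) [0.4579 0.1683]
feet side (466, 450) [0.5104 0.1744]
feet side (735, 358) [0.4468 0.1108]
feet side (758, 320) [0.4463 0.0934]
feet top [0.4572 0.1869]
feet top [0.4574 0.1697]
arch side z75 [0.494  0.1814]
arch side z75 [0.4657 0.1848]
arch side z75 [0.4545 0.097 ]
arch top z75 [0.469  0.1822]
arch top z75 [0.4542 0.0961]
arch top z75 [0.4959 0.1804]
[0.45023973 0.1042358  0.003     ]
```

>>> {"api": "servo_tool", "payload": {"steps": [5, 0, -2, 0.15, -1, 10, 0, -2, 0.3, -1, 15, 0, -2, 0.45, -1, 20, 0, -2, 0.6, -1, 23, 0, -2, 0.75, -1, 23, 0, -2, 0.9, -1, 23, 0, -2, 1.05, -1, 23, 0, -2, 1.2, -1]}}

```text
clock: 0.9
ee_pos: [0.3849, -0.3932, 0.2504]
orientation: [0.923, -0.386, -0.001, -0.0]
ft_force: [-0.7, -0.4, 0.6]
grip_width: 0.0852
grasp_force: 0.0
```

```bash
cat >> h.py <<'E'
def plan(x,y,z,yaw):
    """shift in tool axes (cm) and turn from the present pose; prints"""
    s=readout.observe();o=s["orientation"];p=np.array(s["ee_pos"])
    w=2*np.arctan2(o[1],o[0]);d=np.array([x,y,z])-p
    tx=np.array([np.cos(w),np.sin(w),0]);ty=np.array([np.sin(w),-np.cos(w),0])
    print("t",s["clock"],"q",np.round(s["q"],2),"p",p.round(4),"yaw",round(w,3),"f",np.round(s["ft_force"],1),"w",s["grip_width"])
    print("shift cm",np.round([d@tx*100,d@ty*100,-d[2]*100],2),"turn",np.round((w-yaw+np.pi)%(2*np.pi)-np.pi,3))
E
python3 -c "
from h import *
plan(.432,-.229,.1,-1.442);plan(.432,-.229,.1,1.70)"
```

```text
t 0.9 q [-0.8   0.34  0.19  1.42 -0.    3.14] p [ 0.3849 -0.3932  0.2504] yaw -0.792 f [-0.7 -0.4  0.6] w 0.08522374162413238
shift cm [ -8.38 -14.88  15.04] turn 0.65
t 0.9 q [-0.8   0.34  0.19  1.42 -0.    3.14] p [ 0.3849 -0.3932  0.2504] yaw -0.792 f [-0.7 -0.4  0.6] w 0.08522374162413238
shift cm [ -8.38 -14.88  15.04] turn -2.492
```

>>> {"api": "servo_tool", "payload": {"steps": [-2, -4, 2, -0.15, -1, -4, -8, 4, -0.3, -1, -6, -12, 6, -0.45, -1, -8, -14, 8, -0.6, -1, -8, -14, 8, -0.75, -1, -8, -14, 8, -0.9, -1, -8, -14, 8, -1.05, -1, -8, -14, 8, -1.2, -1]}}

```text
clock: 1.7
ee_pos: [0.4268, -0.2381, 0.1708]
orientation: [0.978, 0.208, -0.0, -0.0]
ft_force: [-0.2, 0.2, -0.1]
grip_width: 0.0856
grasp_force: 0.0
```

>>> {"api": "servo_tool", "payload": {"steps": [0, 0, 0, -0.15, -1, 0, 0, 0, -0.3, -1, 0, 0, 0, -0.45, -1, 0, 0, 0, -0.6, -1, 0, 0, 0, -0.75, -1, 0, 0, 0, -0.9, -1, 0, 0, 0, -1.05, -1, 0, 0, 0, -1.2, -1]}}

```text
clock: 2.5
ee_pos: [0.4268, -0.2383, 0.1708]
orientation: [0.69, 0.724, -0.0, -0.001]
ft_force: [-0.4, 1.5, 0.6]
grip_width: 0.0854
grasp_force: 0.0
```

```bash
python3 -c "
from h import *
plan(.432,-.229,.1,1.70)"
```

```text
t 2.5 q [-0.51  0.26 -0.14  1.18  0.    1.01] p [ 0.4268 -0.2383  0.1708] yaw 1.618 f [-0.4  1.5  0.6] w 0.0853827706071879
shift cm [0.91 0.57 7.08] turn -0.082
```

>>> {"api": "servo_tool", "payload": {"steps": [0.9, 0.6, 3, -0.08, -1, 0.9, 0.6, 7, -0.08, -0.2, 0.9, 0.6, 10, -0.08, -0.2, 0.9, 0.6, 10, -0.08, -0.2, 0.9, 0.6, 10, -0.08, -0.2]}}

```text
clock: 3.0
ee_pos: [0.4324, -0.2291, 0.0712]
orientation: [0.663, 0.749, -0.0, -0.001]
ft_force: [0.1, -0.6, 0.1]
grip_width: 0.0512
grasp_force: 0.0
```

```bash
python3 -c "
from h import *
plan(.432,-.229,.004,1.70)
a=grab('top','t1.png');b=grab('side','s1.png')
A=cv2.resize(a[180:240,215:285],None,fx=5,fy=5);B=cv2.resize(b[185:265,240:330],None,fx=4.4,fy=4.4)
o=np.zeros((360,760,3),np.uint8);o[:300,:350]=A;o[:352,360:756]=B;cv2.imwrite('pics/c1.png',o)"
```

```text
t 3.0 q [-0.49  0.35 -0.29  0.93 -0.    0.96] p [ 0.4324 -0.2291  0.0712] yaw 1.692 f [ 0.1 -0.6  0.1] w 0.05115539091257765
shift cm [ 0.01 -0.04  6.72] turn -0.008
```

View pics/c1.png

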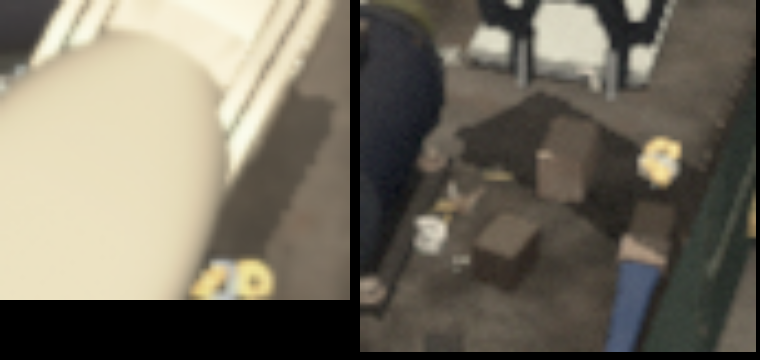

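The side crop shows the fingers, at (522,60) and (612,70), standing above the tall block at (568,160) and centred across it. Descending.

>>> {"api": "servo_tool", "payload": {"steps": [0, 0, 2.5, 0, -0.2, 0, 0, 4.5, 0, -0.2, 0, 0, 6, 0, -0.2, 0, 0, 6.6, 0, -0.2, 0, 0, 6.6, 0, -0.2, 0, 0, 6.6, 0, 1, 0, 0, 6.6, 0, 1, 0, 0, 6.6, 0, 1]}}

```text
clock: 3.9
ee_pos: [0.434, -0.2301, 0.0068]
orientation: [0.663, 0.749, 0.0, 0.002]
ft_force: [-0.5, 0.9, 7.4]
grip_width: 0.0309
grasp_force: 60.9
```

>>> {"api": "servo_tool", "payload": {"steps": [0, 0, 0, 0, 1, 0, 0, 0, 0, 1, 0, 0, 0, 0, 1, 0, 0, 0, 0, 1]}}

```text
clock: 4.3
ee_pos: [0.434, -0.2301, 0.0068]
orientation: [0.663, 0.749, 0.0, 0.002]
ft_force: [-0.8, -0.2, 6.8]
grip_width: 0.0312
grasp_force: 60.9
```

>>> {"api": "servo_tool", "payload": {"steps": [0, 0, -2, 0, 1, 0, 0, -5, 0, 1, 0, 0, -9, 0.1, 1, 0, 0, -12, 0.24, 1, 0, 0, -12, 0.38, 1, 0, 0, -12, 0.52, 1, 0, 0, -12, 0.66, 1, 0, 0, -12, 0.66, 1]}}

```text
clock: 5.1
ee_pos: [0.4324, -0.2291, 0.1252]
orientation: [0.87, 0.493, -0.0, -0.0]
ft_force: [-0.1, 0.1, -2.4]
grip_width: 0.0313
grasp_force: 59.9
```

```bash
python3 -c "
from h import *
plan(.484,-.428,.125,.082)"
```

```text
t 5.1 q [-0.49  0.29 -0.21  1.07  0.    1.62] p [ 0.4324 -0.2291  0.1252] yaw 1.032 f [-0.1  0.1 -2.4] w 0.03130033818814878
shift cm [-14.43  14.63   0.02] turn 0.95
```

>>> {"api": "servo_tool", "payload": {"steps": [-2.4, 2.4, 0, 0.14, 1, -4.8, 4.8, 0, 0.28, 1, -7.2, 7.3, 0, 0.42, 1, -9.6, 9.7, 0, 0.56, 1, -12, 12.2, 0, 0.7, 1, -14.4, 14.6, 0, 0.84, 1, -14.4, 14.6, 0, 0.95, 1, -14.4, 14.6, 0, 0.95, 1]}}

```text
clock: 5.9
ee_pos: [0.4836, -0.4284, 0.1239]
orientation: [0.999, 0.042, -0.001, -0.001]
ft_force: [0.0, 1.0, -2.7]
grip_width: 0.0312
grasp_force: 60.5
```

```bash
python3 -c "
from h import *
plan(.484,-.428,.0268,.082)"
```

```text
t 5.9 q [-0.73  0.59  0.25  1.24  0.    2.33] p [ 0.4836 -0.4284  0.1239] yaw 0.083 f [ 0.   1.  -2.7] w 0.031169747727533635
shift cm [ 0.05 -0.04  9.71] turn 0.001
```

>>> {"api": "servo_tool", "payload": {"steps": [0, 0, 4, 0, 1, 0, 0, 7, 0, 1, 0, 0, 8.5, 0, 1, 0, 0, 9.2, 0, 1, 0, 0, 9.4, 0, 1, 0, 0, 9.4, 0, 1, 0, 0, 9.4, 0, 1]}}

```text
clock: 6.6
ee_pos: [0.485, -0.4284, 0.0329]
orientation: [0.999, 0.041, 0.001, 0.001]
ft_force: [-0.1, -0.6, -2.5]
grip_width: 0.0309
grasp_force: 60.5
```

```bash
python3 -c "
from h import *
plan(.484,-.428,.0268,.082)"
```

```text
t 6.6 q [-0.72  0.66  0.13  1.04  0.    2.34] p [ 0.485  -0.4284  0.0329] yaw 0.083 f [-0.1 -0.6 -2.5] w 0.03092322734103175
shift cm [-0.1  -0.05  0.61] turn 0.001
```

>>> {"api": "servo_tool", "payload": {"steps": [0, 0, 0.2, 0, 1, 0, 0, 0.4, 0, 1, 0, 0, 0.5, 0, 1, 0, 0, 0.5, 0, 1]}}

```text
clock: 7.0
ee_pos: [0.4843, -0.428, 0.0269]
orientation: [0.999, 0.041, 0.0, 0.0]
ft_force: [-0.0, 0.6, 0.0]
grip_width: 0.0311
grasp_force: 60.9
```

>>> {"api": "servo_tool", "payload": {"steps": [0, 0, 0.05, 0, 1, 0, 0, 0.1, 0, 1, 0, 0, 0.1, 0, 1]}}

```text
clock: 7.3
ee_pos: [0.4844, -0.428, 0.0269]
orientation: [0.999, 0.041, 0.0, 0.0]
ft_force: [-1.4, 2.3, 6.7]
grip_width: 0.0314
grasp_force: 61.8
```

Seated (TCP held at 0.0269, 6.7 N). Release gradually, rise, and move away towards the gauge.

>>> {"api": "servo_tool", "payload": {"steps": [0, 0, -0.1, 0, 0.2, 0, 0, -0.1, 0, -0.2, 0, 0, -0.1, 0, -0.4, 0, 0, -0.1, 0, -0.4, 0, 0, -2, 0, -0.4, 0, 0, -6, 0, -0.4, 0, 0, -11, 0, -0.4, 0, 0, -16, 0, -0.4]}}

```text
clock: 8.1
ee_pos: [0.4837, -0.4274, 0.1861]
orientation: [0.999, 0.041, -0.001, -0.001]
ft_force: [0.6, -1.4, -0.1]
grip_width: 0.0599
grasp_force: 0.0
```

```bash
python3 -c "
from h import *
plan(.40,-.14,.27,-.174)"
```

```text
t 8.1 q [-0.72  0.56  0.36  1.38  0.    2.34] p [ 0.4837 -0.4274  0.1861] yaw 0.082 f [ 0.6 -1.4 -0.1] w 0.05994822070926569
shift cm [ -5.99 -29.33  -8.39] turn 0.256
```

>>> {"api": "servo_tool", "payload": {"steps": [-0.8, -3.7, -4, -0.14, -0.4, -1.5, -7.4, -8.4, -0.28, -0.4, -2.3, -11, -8.4, -0.42, -0.4, -3, -14.7, -8.4, -0.56, -0.4, -3.8, -18.3, -8.4, -0.7, -0.4, -4.5, -22, -8.4, -0.84, -0.4, -5.3, -25.7, -8.4, -0.98, -0.4, -6, -29.3, -8.4, -1.12, -0.4]}}

```text
clock: 8.9
ee_pos: [0.3997, -0.1393, 0.2693]
orientation: [0.823, 0.568, 0.0, 0.0]
ft_force: [1.0, -0.0, -0.0]
grip_width: 0.06
grasp_force: 0.0
```

```bash
python3 -c "
from h import *
from m import quad
plan(.40,.08,.27,2.968)
a=grab('top','t2.png')
print(quad(a,(300,192,330,214),0,.02))
cv2.imwrite('pics/t2x.png',cv2.resize(a[160:240,270:370],None,fx=6,fy=6))"
```

```text
t 8.9 q [-0.34  0.07 -0.1   1.4   0.    1.6 ] p [ 0.3997 -0.1393  0.2693] yaw 1.207 f [ 1. -0. -0.] w 0.06000040036237999
shift cm [20.51 -7.76 -0.07] turn -1.761
[ 479.6 -433.5   67.9   94.     0.7]
```

View pics/t2x.png

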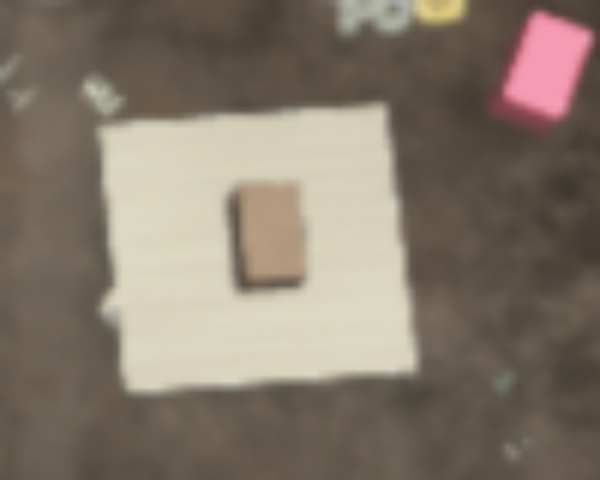

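The block stands upright and released on the plate: its top face spans (240-305, 183-285). The plate corners are at (100,125), (388,105), (415,373) and (125,390).

```bash
python3 -c "
from h import *
T=lambda X,Y:((X+.5)/6+270-.5,(Y+.5)/6+160-.5)
print('plate',[ray('top',T(*p),.02)[:2].round(4).tolist() for p in((100,125),(388,105),(415,373),(125,390))])
c=[ray('top',T(*p),.056)[:2].round(4) for p in((239,184),(299,181),(306,277),(248,279))]
print('block',c,np.mean(c,0))"
```

```text
plate [[0.5479, -0.3468], [0.5605, -0.4966], [0.4207, -0.5061], [0.4103, -0.3583]]
block [array([ 0.5104, -0.4124]), array([ 0.5123, -0.4426]), array([ 0.4635, -0.4449]), array([ 0.4621, -0.416 ])] [ 0.487075 -0.428975]
```

>>> {"api": "servo_tool", "payload": {"steps": [2.6, -1, 0, -0.14, -0.4, 5.2, -2, 0, -0.28, -0.4, 7.7, -3, 0, -0.42, -0.4, 10.3, -4, 0, -0.56, -0.4, 12.9, -5, 0, -0.7, -0.4, 15.5, -6, 0, -0.84, -0.4, 18, -7, 0, -0.98, -0.4, 20.5, -7.8, 0, -1.12, -0.4]}}

```text
clock: 9.75
ee_pos: [0.4015, 0.0797, 0.2694]
orientation: [0.396, 0.918, 0.0, 0.0]
ft_force: [-0.3, -0.5, -0.4]
grip_width: 0.0597
grasp_force: 0.0
```

>>> {"api": "servo_tool", "payload": {"steps": [0, 0, 0, -0.14, -0.4, 0, 0, 0, -0.28, -0.4, 0, 0, 0, -0.42, -0.4, 0, 0, 0, -0.56, -0.4, 0, 0, 0, -0.64, -0.4, 0, 0, 0, -0.64, -0.4]}}

```text
clock: 10.35
ee_pos: [0.4017, 0.0786, 0.2693]
orientation: [0.09, 0.996, 0.0, 0.0]
ft_force: [0.2, -1.3, 1.3]
grip_width: 0.0601
grasp_force: 0.0
```

```bash
python3 -c "
from h import *
plan(.477,.137,.18,2.968)"
```

```text
t 10.35 q [ 0.19  0.05 -0.13  1.4   0.    0.37] p [0.4017 0.0786 0.2693] yaw 2.961 f [ 0.2 -1.3  1.3] w 0.060135334175947984
shift cm [-6.36  7.1   8.93] turn -0.007
```

>>> {"api": "servo_tool", "payload": {"steps": [-2, 2.2, 0, 0, -0.4, -4, 4.4, 2, 0, -0.4, -6, 6.7, 5, 0, -0.4, -6.4, 7.1, 7, 0, -0.4, -6.4, 7.1, 8.9, 0, -0.4, -6.4, 7.1, 8.9, 0, -0.4]}}

```text
clock: 10.95
ee_pos: [0.4754, 0.1366, 0.1772]
orientation: [0.091, 0.996, -0.001, -0.003]
ft_force: [0.0, -0.6, 0.6]
grip_width: 0.06
grasp_force: 0.0
```

```bash
python3 -c "
from h import *
plan(.477,.137,.1,2.968)
b=grab('side','s3.png')
cv2.imwrite('pics/s3x.png',cv2.resize(b[210:335,160:290],None,fx=4.6,fy=4.6))
print(proj('side',(.477,.137,.142)), proj('side',readout.observe()['ee_pos']))"
```

```text
t 10.95 q [ 0.28  0.27 -0.11  1.21 -0.    0.46] p [0.4754 0.1366 0.1772] yaw 2.96 f [ 0.  -0.6  0.6] w 0.05997569225320971
shift cm [-0.15  0.07  7.72] turn -0.008
[214.64658154 263.16294994] [213.76969328 249.04779313]
```

View pics/s3x.png

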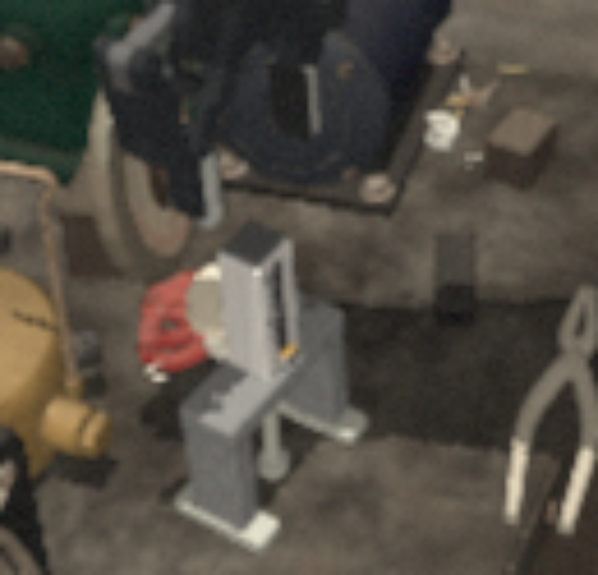

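The side crop shows the fingers, at (210,215) and (310,130), straddling the line of the column, whose top is at (258,240). Nothing is in the way, so I descend and grip.

>>> {"api": "servo_tool", "payload": {"steps": [-0.1, 0, 2, 0, -0.4, -0.1, 0, 4, 0, -0.4, -0.1, 0, 6, 0, -0.4, -0.1, 0, 7.2, 0, -0.4, -0.1, 0, 7.5, 0, -0.4, -0.1, 0, 7.5, 0, -0.4]}}

```text
clock: 11.6
ee_pos: [0.4786, 0.1369, 0.1059]
orientation: [0.09, 0.996, 0.0, 0.0]
ft_force: [-0.1, 0.7, 1.1]
grip_width: 0.0599
grasp_force: 0.0
```

>>> {"api": "servo_tool", "payload": {"steps": [0, 0, 0, 0, 0, 0, 0, 0, 0, 0.2, 0, 0, 0, 0, 0.4, 0, 0, 0, 0, 0.6, 0, 0, 0, 0, 0.8, 0, 0, 0, 0, 1, 0, 0, 0, 0, 1, 0, 0, 0, 0, 1]}}

```text
clock: 12.4
ee_pos: [0.4791, 0.1374, 0.1063]
orientation: [0.09, 0.996, 0.001, 0.001]
ft_force: [0.4, 1.6, 6.1]
grip_width: 0.025
grasp_force: 59.7
```

```bash
python3 -c "
from h import *
plan(.477,.137,.1,2.968)"
```

```text
t 12.4 q [ 0.28  0.33 -0.22  1.02  0.    0.46] p [0.4791 0.1374 0.1063] yaw 2.962 f [0.4 1.6 6.1] w 0.024974923895045024
shift cm [ 0.2  -0.08  0.63] turn -0.006
```

>>> {"api": "servo_tool", "payload": {"steps": [0, 0, -1, 0, 1, 0, 0, -3, 0, 1, 0, 0, -6, 0, 1, 0, 0, -10, 0, 1, 0, 0, -14, 0, 1, 0, 0, -18, 0, 1, 0, 0, -20, 0, 1, 0, 0, -20, 0, 1]}}

```text
clock: 13.2
ee_pos: [0.4789, 0.1368, 0.3076]
orientation: [0.09, 0.996, 0.0, 0.002]
ft_force: [0.1, 0.1, -7.1]
grip_width: 0.0251
grasp_force: 60.0
```

```bash
python3 -c "
from h import *
plan(.46,-.15,.306,3.1);plan(.487,-.429,.306,3.224)"
```

```text
t 13.2 q [ 0.28  0.22  0.17  1.52 -0.    0.46] p [0.4789 0.1368 0.3076] yaw 2.962 f [ 0.1  0.1 -7.1] w 0.025122257213728585
shift cm [ -3.27 -28.55   0.16] turn -0.138
t 13.2 q [ 0.28  0.22  0.17  1.52 -0.    0.46] p [0.4789 0.1368 0.3076] yaw 2.962 f [ 0.1  0.1 -7.1] w 0.025122257213728585
shift cm [-10.92 -55.52   0.16] turn -0.262
```

>>> {"api": "servo_tool", "payload": {"steps": [-0.4, -2, 0, 0, 1, -1.2, -6, 0, -0.03, 1, -2, -10, 0, -0.06, 1, -2.8, -14, 0, -0.09, 1, -3.8, -19, 0, -0.12, 1, -4.8, -24, 0, -0.15, 1, -5.6, -28, 0, -0.15, 1, -6, -30, 0, -0.15, 1]}}

```text
clock: 14.0
ee_pos: [0.4815, -0.1725, 0.3017]
orientation: [0.017, 1.0, 0.0, -0.003]
ft_force: [-0.6, 1.3, -6.0]
grip_width: 0.0254
grasp_force: 61.1
```

```bash
python3 -c "
from h import *
plan(.487,-.429,.306,3.224)"
```

```text
t 14.0 q [-0.34  0.25  0.2   1.53 -0.   -0.31] p [ 0.4815 -0.1725  0.3017] yaw 3.108 f [-0.6  1.3 -6. ] w 0.02538871247432837
shift cm [ -1.42 -25.62  -0.43] turn -0.116
```

>>> {"api": "servo_tool", "payload": {"steps": [-0.2, -4, 0, 0, 1, -0.4, -8, 0, -0.03, 1, -0.7, -12.5, 0, -0.06, 1, -1, -17, 0, -0.09, 1, -1.2, -21, 0, -0.11, 1, -1.4, -24, 0, -0.11, 1, -1.4, -25.6, 0, -0.11, 1, -1.4, -25.6, 0, -0.11, 1]}}

```text
clock: 14.8
ee_pos: [0.4881, -0.4275, 0.2999]
orientation: [-0.038, 0.999, 0.002, -0.003]
ft_force: [0.3, 0.1, -7.1]
grip_width: 0.0255
grasp_force: 61.6
```

>>> {"api": "servo_tool", "payload": {"steps": [0, 0, 2, 0, 1, 0, 0, 5, 0, 1, 0, 0, 8, 0, 1, 0, 0, 10, 0, 1, 0, 0, 10.5, 0, 1, 0, 0, 10.5, 0, 1, 0, 0, 10.5, 0, 1]}}

```text
clock: 15.5
ee_pos: [0.4904, -0.4252, 0.201]
orientation: [-0.04, 0.999, -0.0, 0.0]
ft_force: [0.0, -0.5, -6.6]
grip_width: 0.0252
grasp_force: 61.6
```

```bash
python3 -c "
from h import *
plan(.487,-.429,.1263,3.224)
b=grab('side','s4.png');a=grab('top','t4.png')
B=cv2.resize(b[120:230,230:330],None,fx=5,fy=5);A=cv2.resize(a[165:235,285:345],None,fx=4.9,fy=4.9)
o=np.zeros((560,800,3),np.uint8);o[:550,:500]=B;o[:343,506:800]=A;cv2.imwrite('pics/c4.png',o)"
```

```text
t 15.5 q [-0.71  0.56  0.4   1.41  0.   -0.8 ] p [ 0.4904 -0.4252  0.201 ] yaw 3.222 f [ 0.  -0.5 -6.6] w 0.02519471639450427
shift cm [ 0.37 -0.35  7.47] turn -0.002
```

View pics/c4.png

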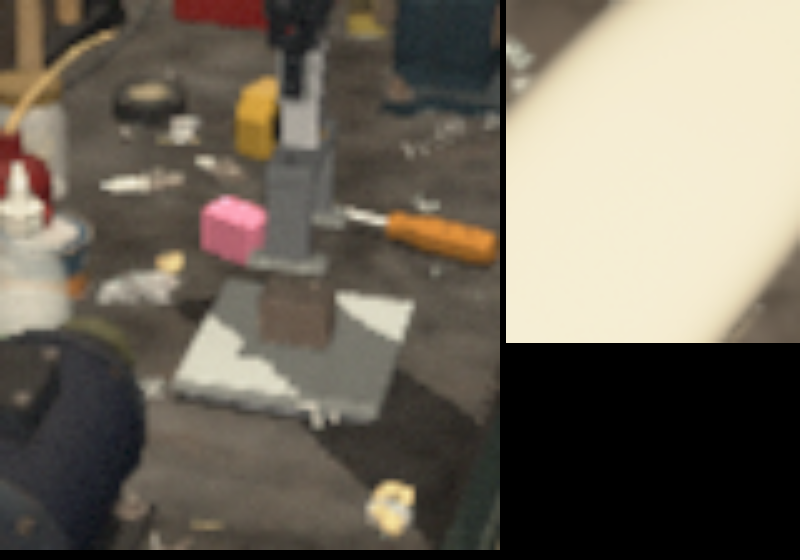

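The side crop shows the gauge hanging level above the block: feet at (290,262), block at (297,310). Correcting the 4-5 mm offset, then lowering.

>>> {"api": "servo_tool", "payload": {"steps": [0.4, -0.35, 0, 0, 1, 0.4, -0.35, 1, 0, 1, 0.4, -0.35, 2, 0, 1, 0.4, -0.35, 3, 0, 1, 0.4, -0.35, 3, 0, 1, 0.4, -0.35, 3, 0, 1]}}

```text
clock: 16.2
ee_pos: [0.4859, -0.4287, 0.1693]
orientation: [-0.04, 0.999, 0.001, -0.001]
ft_force: [-0.3, 0.1, -7.2]
grip_width: 0.025
grasp_force: 61.5
```

```bash
python3 -c "
from h import *
plan(.487,-.429,.1263,3.224)
"
```

```text
t 16.2 q [-0.72  0.57  0.34  1.34  0.   -0.8 ] p [ 0.4859 -0.4287  0.1693] yaw 3.222 f [-0.3  0.1 -7.2] w 0.02498242197813498
shift cm [-0.1  -0.04  4.3 ] turn -0.002
```

>>> {"api": "servo_tool", "payload": {"steps": [0, 0, 0.5, 0, 1, 0, 0, 1.2, 0, 1, 0, 0, 1.9, 0, 1, 0, 0, 2.6, 0, 1, 0, 0, 3.2, 0, 1, 0, 0, 3.7, 0, 1, 0, 0, 3.7, 0, 1, 0, 0, 3.7, 0, 1]}}

```text
clock: 17.0
ee_pos: [0.486, -0.4288, 0.1331]
orientation: [-0.04, 0.999, 0.0, -0.0]
ft_force: [-0.4, 0.7, -5.5]
grip_width: 0.0251
grasp_force: 61.8
```

```bash
python3 -c "
from h import *
plan(.487,-.429,.1263,3.224)
"
```

```text
t 17.0 q [-0.72  0.59  0.27  1.26  0.   -0.8 ] p [ 0.486  -0.4288  0.1331] yaw 3.222 f [-0.4  0.7 -5.5] w 0.025060446681456017
shift cm [-0.1  -0.03  0.68] turn -0.002
```

Force is down by about 1.5 N, so the spring foot is on the block. 7 mm remain.

>>> {"api": "servo_tool", "payload": {"steps": [0, 0, 0.2, 0, 1, 0, 0, 0.4, 0, 1, 0, 0, 0.5, 0, 1, 0, 0, 0.6, 0, 1, 0, 0, 0.65, 0, 1, 0, 0, 0.65, 0, 1]}}

```text
clock: 17.6
ee_pos: [0.4863, -0.4292, 0.1268]
orientation: [-0.04, 0.999, 0.0, -0.0]
ft_force: [0.1, 0.5, -5.6]
grip_width: 0.0251
grasp_force: 61.8
```

>>> {"api": "servo_tool", "payload": {"steps": [0, 0, 0.05, 0, 1, 0, 0, 0.1, 0, 1, 0, 0, 0.1, 0, 1]}}

```text
clock: 17.9
ee_pos: [0.4863, -0.4291, 0.1264]
orientation: [-0.04, 0.999, -0.0, 0.0]
ft_force: [-2.2, 2.3, -2.2]
grip_width: 0.0251
grasp_force: 62.2
```

>>> {"api": "servo_tool", "payload": {"steps": [0, 0, 0.05, 0, 1, 0, 0, 0.1, 0, 1, 0, 0, 0.1, 0, 1]}}

```text
clock: 18.2
ee_pos: [0.4864, -0.4291, 0.1263]
orientation: [-0.04, 0.999, -0.0, 0.001]
ft_force: [-3.1, 4.1, 6.6]
grip_width: 0.0255
grasp_force: 63.2
```

Seated exactly at the predicted height. Easing the load, opening, then rising straight up.

>>> {"api": "servo_tool", "payload": {"steps": [0, 0, -0.1, 0, 1, 0, 0, -0.1, 0, 0.4, 0, 0, -0.1, 0, 0.1, 0, 0, -0.1, 0, -0.2, 0, 0, -0.1, 0, -0.4, 0, 0, -0.1, 0, -0.4, 0, 0, -0.1, 0, -0.4]}}

```text
clock: 18.9
ee_pos: [0.4864, -0.4293, 0.1258]
orientation: [-0.04, 0.999, -0.0, 0.0]
ft_force: [0.4, -0.0, 0.3]
grip_width: 0.0598
grasp_force: 0.0
```

>>> {"api": "servo_tool", "payload": {"steps": [0, 0, -1, 0, -0.4, 0, 0, -3, 0, -0.4, 0, 0, -6, 0, -0.4, 0, 0, -10, 0, -0.4, 0, 0, -14, 0, -0.4, 0, -1, -16, 0, -0.4]}}

```text
clock: 19.5
ee_pos: [0.4881, -0.439, 0.292]
orientation: [-0.041, 0.999, -0.003, 0.003]
ft_force: [-0.5, -0.2, 0.2]
grip_width: 0.0595
grasp_force: 0.0
```

>>> {"api": "servo_tool", "payload": {"steps": [4, 4, 0, 0, -0.4, 8, 8, 0, 0, -0.4, 12, 12, 0, 0, -0.4, 16, 16, 0, 0, -0.4, 18, 20, 0, 0, -0.4, 18, 24, 0, 0, -0.4, 18, 26, 0, 0, -0.4, 18, 26, 0, 0, -0.4]}}

```text
clock: 20.3
ee_pos: [0.2858, -0.192, 0.2872]
orientation: [-0.042, 0.999, -0.0, 0.001]
ft_force: [0.3, 0.2, 1.0]
grip_width: 0.0599
grasp_force: 0.0
```

```bash
python3 -c "
from h import *
plan(.487,-.429,.1263,3.224)
b=grab('side','s5.png');a=grab('top','t5.png')
B=cv2.resize(b[120:265,220:330],None,fx=4,fy=4);A=cv2.resize(a[165:235,285:345],None,fx=5,fy=5)
o=np.zeros((590,760,3),np.uint8);o[:580,:440]=B;o[:350,450:750]=A;cv2.imwrite('pics/c5.png',o)"
```

```text
t 20.3 q [-0.59 -0.09 -0.22  1.45  0.   -0.68] p [ 0.2858 -0.192   0.2872] yaw 3.225 f [0.3 0.2 1. ] w 0.05987182848312347
shift cm [-18.08 -25.3   16.09] turn 0.001
```

View pics/c5.png

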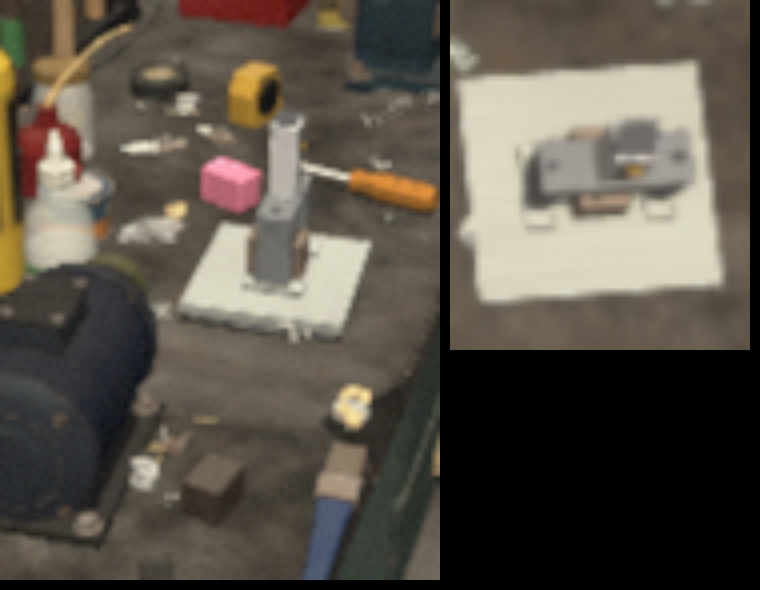

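The top panel shows the gauge standing upright astride the block. Both feet are on the plate, at (540,218) and (660,210), and the block shows at (600,205) between the legs. The arm is clear and the mid block is undisturbed.

```bash
python3 -c "
from h import *
print(finish_job())"
```

```text
the job is handed in; nothing more can be done
None
```

The tall block stands near the middle of the plate with the bridge gauge set down astride it, both feet on the plate. The other two blocks were not touched, and the job was handed in at about 20 s; the gauge reading itself was not read.

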